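# Show the hidden torque stripe to the bench camera with an inspection mirror

## Task

Pick up the inspection mirror by its handle, put its head in through the front window of the beige chassis, under the deck, and hold the glass straight below the orange-striped clamp nut, about 65 mm down, angled so that the bench camera sees the stripe on the underside of the nut in the middle of the glass. The handle stays outside, in front of the window. Finish while still holding the mirror steady in that position, touching nothing else; do not knock the chassis, the bolt or the camera stand on the way, and leave the fan, bottle, screwdriver and cup where they are.

Things in the scene. Friction and masses are not known exactly. Their poses are not given: they have to be found in the camera images.
- mirror: Inspection mirror, loose, one rigid piece of 110 g, lying on the bench glass up. Origin on its underside below mid-handle; x along the rod to the head, z out of the glass. Black flat-sided handle, red band at the tail: x -55 to 55, 16 mm wide (y), z 0 to 24. Rod up to 11 mm thick, axis at z 12. Head: x 165 to 215, y -30 to 30, z 10 to 15. Turn the whole mirror to angle the glass.
- grip (a point): Middle of the mirror's handle, 12 mm above the origin of mirror; same axes. A good place to grip (the handle's 16 mm width between the fingers).
- glass (a point): Middle of the mirror's glass (45 mm in x by 55 mm in y): at x 190, z 15 mm in the frame of mirror (190 mm ahead of grip and 3 mm above it); same axes, z square out of the reflecting face.
- chassis: Beige instrument chassis, covers off, fixed. Origin under its middle, front at -x; 240 mm (x) by 220 (y). Pan top z 20. Front panel at x -120, 5 mm thick, with a window y -100 to 20, z 32 to 147. Left side (+y) closed; right and rear open but for a 14 mm post at rear right. Deck over all: underside z 158, top z 162, rim to z 184 at rear and left. Block below: x 42 to 88, y 51 to 93, z to 63.
- mark: Clamp bolt in the deck's slot, fixed, 45 to 70 mm behind the chassis front and 45 mm right of its middle. Orange stripe over the bolt head (on the deck) and over the 21 mm nut and stud end straight below it, under the deck. Origin: middle of the stud's lower end, the striped face looking down, 142.5 mm above the bench, 15.5 below the deck's underside. z up, -y points level towards the lens.
- camera: Bench camera on a fixed stand right of the chassis. Origin under its 110 mm round base; steel post 350 mm tall; blue camera, black lens and white ring light reaching 115 mm from the post towards the chassis (+y), looking about 40 degrees down at the space under the clamp nut.
- lens (a point): Front of the camera's lens, 220 mm level from mark and 120 mm above it (262.5 mm above the bench). It sees the stripe when the glass mirrors the line from the lens onto the stripe. Seen from a glass 65 mm below the stripe it is 287 mm away, 40 degrees above level; that glass leans 25 degrees from level towards it.
- aim (a point): No object, a point of the optics: on the straight line from mark to lens, 18.4 percent of the way (41 mm level, 22 mm up). From a glass 65 mm straight below the mark, the direction to it halves the angle between mark and lens: with the perpendicular of the glass's middle (glass z axis) through this point, the stripe shows in mid-glass.
- fan: Bystander: black axial fan, 80 x 80 x 25 mm, lying loose on the rear part of the chassis deck. Origin under its middle.
- bottle: Bystander: white wash bottle with yellow band and spout, 66 mm across, 190 mm tall, standing loose. Origin under its middle.
- screwdriver: Bystander: screwdriver with blue handle, lying loose on the bench.
- cup: Bystander: black plastic cup, 80 mm across, 50 mm tall, standing loose. Origin under its middle.

How it is judged (in metres and radians):
On the way, in this order (a step that is already met when the one before it is completed fails the run):
1. the mirror is picked up by its handle, clear of the bench (contact force between the fingers and mirror above 2 N and distance between the grasp point and grip below 0.06 m and height (world z) of grip above 0.035 m and height (world z) of glass above 0.03 m), for 0.2 s.
2. the glass is inside the chassis, under the deck (x of glass in the frame of chassis between -0.11 and 0.02 m and z of glass in the frame of chassis below 0.15 m and y of glass in the frame of chassis between -0.1 and 0.1 m), for 0.2 s.
At the end, for the whole second after the job is handed in: Mirror held still by its handle (grip within 60 mm of its middle, over 35 mm up, 30 mm or more before the chassis front), touching no other thing; glass middle 45-90 mm below the nut, within 22 mm sideways; the glass's perpendicular through aim meets it within 14 mm of its middle in x and y (contact force between the fingers and mirror above 2 N and distance between the grasp point and grip below 0.06 m and height (world z) of grip above 0.035 m and contact force between mirror and chassis below 0.3 N and contact force between mirror and mark below 0.3 N and contact force between mirror and camera below 0.3 N and horizontal distance between glass and mark below 0.022 m and z of glass in the frame of mark between -0.09 and -0.045 m and x of grip in the frame of chassis below -0.15 m and x of aim in the frame of glass between -0.014 and 0.014 m and y of aim in the frame of glass between -0.014 and 0.014 m and z of aim in the frame of glass above 0.04 m and linear speed of mirror below 0.02 m/s and angular speed of mirror below 0.15 rad/s); the arm keeps its last pose, push and grip.
It fails at once if the fan, bottle, screwdriver or cup is moved by more than 20 mm (distance of any of fan, bottle, screwdriver, cup from where it was at the start of the episode above 0.02 m).
It fails at once if the chassis is knocked by mirror or robot (more than 3 N) (contact force between any of mirror, the arm, the fingers and chassis above 3 N).
It fails at once if the clamp bolt is knocked by mirror or robot (more than 3 N) (contact force between any of mirror, the arm, the fingers and mark above 3 N).
It fails at once if the camera stand is knocked by mirror or robot (more than 3 N) (contact force between any of mirror, the arm, the fingers and camera above 3 N).
It also fails if it takes over 40 s, if anything falls off the work surface, if the arm or the gripper's body presses on something with over 40 N, if the wrist force passes 120 N, or if a joint passes its speed limit or range.

## Robot

A 6-joint arm with a two-finger parallel gripper is mounted at the origin on the work surface. World frame = base frame: x ahead of the robot, y to its left, z up, the work surface at z = 0. Lengths are in mm, angles in rad, forces in N, time in s.
With the tool pointing down it reaches from about 325 to 775 mm from the base axis. Payload 9.3 kg.
Tool frame: the origin (TCP) lies on the front face of the gripper's body, between the roots of the fingers; the fingertips stand 73 mm ahead of it and the grasp point (between the pads) lies ahead of it (pinch_z is the z of the grasp point in the tool frame, in mm); z points along the fingers, y is the line along which they close (so a half turn about z gives the same grasp; the last joint's range is limited). The gripper opens to 85 mm and grips with 20 to 120 N. Pads are 22 mm wide; open, the fingers measure 114 mm over their backs; the gripper's body (76 mm by 85 mm) begins 54 mm behind the grasp point. The pads swing forward as they close: fully open they stand 13 mm farther back than shut.
Start: joints at [0.968, 0.259, 0.021, 1.334, 0, 1.418], TCP at [239.133, 495.29, 303.879] pointing down, gripper open.
Joint ranges: [-3.04, 3.04], [-0.91, 1.82], [-1.04, 1.36], [-1.92, 1.95], [-1.52, 1.45], [-3.14, 3.14]. Speed limits (rad/s): [2.22, 2.22, 2.79, 3.14, 3.14, 3.14].

## Interface

Orientations are given as a rotation vector (axis times angle).
In Python, from cell import get_obs, snapshot, calibration, close_job, recognise, spot_point, pinch_z gives the robot as it stands.
- The arm moves only by the tool servo_tool, never from a script. Its argument "rows" is a list that holds one entry, the list of rows, each a list of 7 numbers: the opening, from 0 (shut) to 1 (fully open), then the shift along the tool's x, y, z in cm, then the turn, a rotation vector about the tool's x, y, z in rad. In form: [[[claw, tx, ty, tz, ax, ay, az], ...]]. A call has exactly 10 rows; each row is the pose to reach, as a shift and turn from the pose commanded when the call began, along the tool's axes at that moment; what a row does not reach only later rows make up. A row lasts 1/10 s, in which the tool goes at most 50 mm and 8.59 degrees, less where a joint would pass 70% of its speed; a pose out of reach is approached as far as the arm can. A call with a gripper value outside its range is refused whole. The fingers move at their own pace and stop on an object; "grip_force" is the grip in N (left out, the last holds). Time passes only in rows, so rows that repeat a pose let the fingers close, or fill a call up. It gives the time, the measured TCP pose, the force, the opening and the grip force at its end, in the units of the state.
- get_obs(): the state, without advancing time (a new reading comes with each control period).
- snapshot(name): name is "scene" or "top" or "wrist"; returns the picture (384x512x3 uint8, blue, green, red); there is no depth.
- calibration(name): a dict with "fx", "fy", "cx", "cy" (pixels), "dist" ([k1, k2, p1, p2, k3] as OpenCV has them; the pictures are not rectified), "rvec" (rotation vector, rad) and "tvec" (3), from world to camera coordinates, as OpenCV has them; the wrist camera has in their place "tool_from_camera" (4x4, takes a point from camera to tool coordinates, whose origin is the TCP and whose axes are the flange's). Camera axes: x right, y down, z forward; pixel columns grow to the right and rows downward; lengths in mm; the calibration is good to about 2 mm. A picture is of the moment at which its call begins: read the wrist's pose just before it. calibration takes no time and is no camera call.
- close_job(): hands the job in; it is judged then, once.
Trained networks look in the newest picture that a camera, given by its name, has taken for a name from the list of things; names that differ only in an ending like _2 or _b are one class to them, and where a whole thing is asked for, a point or a joint stands for the part that bears it (a point fixed in the world has none). Each returns a list of dicts, best first, with "conf" (0 to 1); they miss things now and then, are a little off and sometimes report something else, mostly with a low value. They report only what shows in the picture. A call takes as long as a camera call.
- recognise(camera, query): "box" ([left, top, width, height] in pixels, round what is visible of it).
- spot_point(camera, query): "centre" ([column, row] in pixels: a listed point, or the origin of a listed thing).
The state is a dict: "time": time; "qpos": joint angles; "qvel": joint speeds; "joint_efforts": joint torques, N m; "eef_pos": TCP position; "tcp_rot": TCP orientation; "ft_force": force on the tool from outside, world axes, zero at the start; "ft_torque": the same for the moment, N m; "opening": finger opening in mm; "finger_force": force on a finger pad.
Only numpy, scipy, OpenCV 4.12 (cv2) and the standard library are available. Lean on these libraries where they do the work, as an engineer would, in place of code of your own. Each camera call takes 0.05 s, during which the arm holds its last target. There are 200 camera calls.

## Working session

There is one attempt and no reset: what is moved stays moved. The work goes in short steps, Python scripts to look and compute and a tool call to move; the robot and the scene stay as the last step left them, time stands still between calls to the robot, and variables do not carry over. Pictures are saved under pics/ and viewed, at most 10 in all, crops included, and the job is handed in when it is done.

Besides the shell and the picture viewer there is one more tool, called after ">>>" as name(argument=value, ...) on one line, values as JSON. servo_tool: Moves the arm, as the interface text tells. Its arguments: {"type":"object","properties":{"rows":{"type":"array"},"grip_force":{"type":"number"}},"required":["rows"]}

```bash
mkdir -p pics; ls
python3 - <<'E'
from cell import *
import cv2,numpy as np
o=get_obs();print(o, pinch_z)
ims=[]
for c in("scene","top","wrist"):
    im=snapshot(c);cv2.imwrite(f"pics/{c}0.png",im)
    k=calibration(c);print(c,k)
    for q in ("mirror","chassis","camera","fan","bottle","screwdriver","cup"):
        r=recognise(c,q)[:1]; 
        print(c,q,r)
    for q in ("grip","glass","mirror","chassis","mark","camera","lens"):
        print(c,'pt',q,spot_point(c,q)[:2])
E
```

```text
pics
{'time': 0.0, 'qpos': array([9.68369397e-01, 2.59192520e-01, 2.07208650e-02, 1.33368860e+00,
       6.00099702e-06, 1.41823469e+00]), 'qvel': array([-0.00134667,  0.00211156,  0.00075305,  0.00056723, -0.00065502,
        0.00019649]), 'joint_efforts': array([-2.22721137e-03, -5.55647027e+01,  3.44532073e+01,  1.38233230e-02,
       -2.42264996e-04,  1.34808005e-05]), 'eef_pos': array([239.03568631, 495.12204181, 303.24982471]), 'tcp_rot': array([-7.00589538e-01, -3.06195709e+00,  1.98780432e-03]), 'ft_force': array([ 1.09047111, -0.06597477,  0.18007662]), 'ft_torque': array([ 0.03554446, -0.01558299, -0.07142143]), 'finger_force': 0.0, 'opening': 85.42295304670635} 53.900000000000006
scene {'fx': 388.454957595808, 'fy': 388.454957595808, 'cx': 256.0493656853664, 'cy': 191.32725345841968, 'dist': array([0.00293658, 0.        , 0.        , 0.        , 0.        ]), 'rvec': array([ 0.71375415,  2.78784447, -0.81725107]), 'tvec': array([ 492.74464882, -141.24718378, 1546.48768339])}
scene mirror [{'box': [274.1, 267.3, 70.7, 61.6], 'conf': 0.85}]
scene chassis [{'box': [169.7, 190
[... 2285 characters left out ...]
, 'tool_from_camera': array([[-4.54602465e-04, -9.62576288e-01, -2.71010485e-01,
         6.94225226e+01],
       [ 9.99999590e-01, -6.49778267e-04,  6.30451156e-04,
        -1.56225699e+00],
       [-7.82954056e-04, -2.71010087e-01,  9.62576189e-01,
        -7.04729804e+01],
       [ 0.00000000e+00,  0.00000000e+00,  0.00000000e+00,
         1.00000000e+00]])}
wrist mirror [{'box': [197.8, 220.0, 68.3, 57.6], 'conf': 0.67}]
wrist chassis []
wrist camera []
wrist fan []
wrist bottle []
wrist screwdriver []
wrist cup [{'box': [200.7, 220.7, 69.7, 57.7], 'conf': 0.89}]
wrist pt grip []
wrist pt glass []
wrist pt mirror []
wrist pt chassis []
wrist pt mark []
wrist pt camera []
wrist pt lens []
```

Run:
```python
import cv2
a=cv2.imread("pics/top0.png")[60:300,90:420];cv2.imwrite("pics/topz.png",cv2.resize(a,None,fx=2.4,fy=2.4,interpolation=2))
a=cv2.imread("pics/scene0.png")[90:340,150:420];cv2.imwrite("pics/scenez.png",cv2.resize(a,None,fx=2.4,fy=2.4,interpolation=2))
```

```text
(no output)
```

View pics/topz.png

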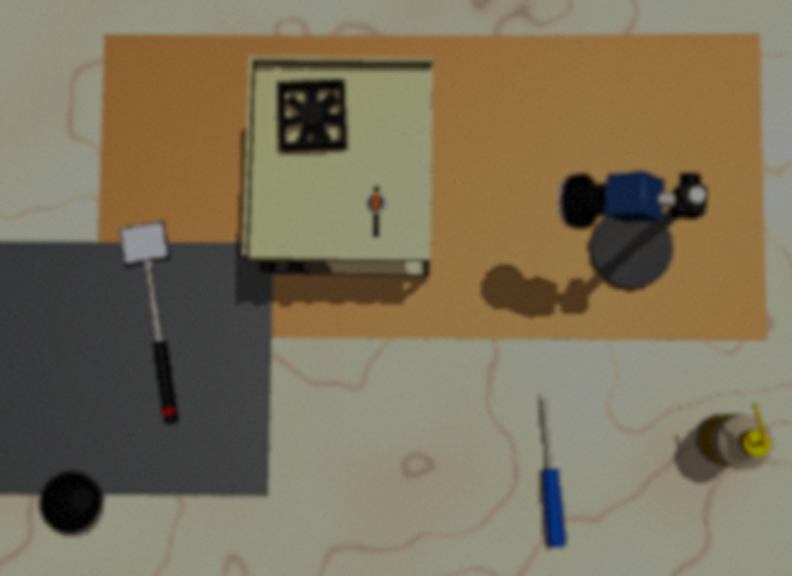

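View pics/scenez.png

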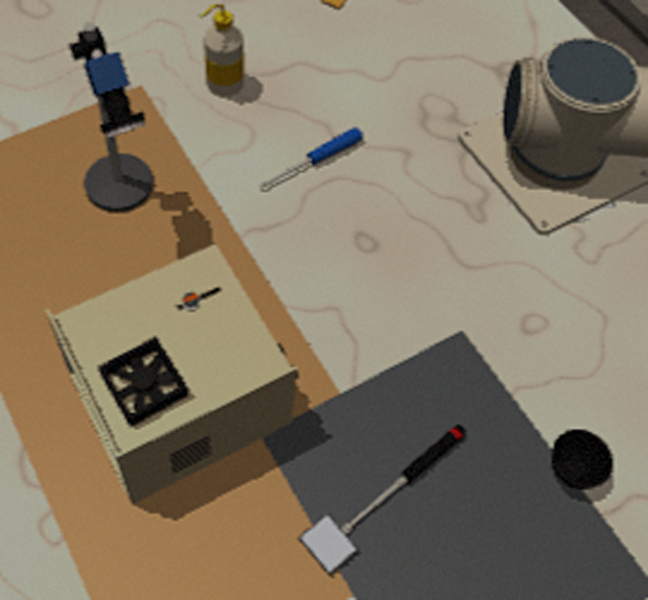

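```bash
cat > h.py <<'E'
import numpy as np,cv2
from cell import *
from scipy.spatial.transform import Rotation as R
def ray(c,uv,o=None):
    k=calibration(c);K=np.array([[k['fx'],0,k['cx']],[0,k['fy'],k['cy']],[0,0,1]])
    d=np.append(cv2.undistortPoints(np.array([[uv]],float),K,k['dist']).ravel(),1)
    if c=='wrist':
        T=k['tool_from_camera'];Rt=R.from_rotvec(o['tcp_rot']).as_matrix()
        return Rt@T[:3,3]+o['eef_pos'],Rt@T[:3,:3]@d
    M=cv2.Rodrigues(k['rvec'])[0];return -M.T@k['tvec'],M.T@d
def onz(c,uv,z,o=None):
    p,d=ray(c,uv,o);return p+d*(z-p[2])/d[2]
def tri(*rays):
    A=0;b=0
    for p,d in rays:
        d=d/np.linalg.norm(d);P=np.eye(3)-np.outer(d,d);A=A+P;b=b+P@p
    x=np.linalg.solve(A,b);return x,[np.linalg.norm(np.cross(x-p,d/np.linalg.norm(d))) for p,d in rays]
E
python3 - <<'E'
from h import *
np.set_printoptions(precision=1,suppress=True)
t=lambda x,y:((x+.5)/2.4-.5+90,(y+.5)/2.4-.5+60)
s=lambda x,y:((x+.5)/2.4-.5+150,(y+.5)/2.4-.5+90)
print('mark',onz('top',t(375,202),168),onz('scene',s(190,299),168),tri(ray('top',t(375,202)),ray('scene',s(190,299))))
# segment
a=cv2.imread('pics/top0.png').astype(int);b=cv2.imread('pics/scene0.png').astype(int)
def cen(im,m,box):
    x0,y0,x1,y1=box;q=np.zeros(m.shape,bool);q[y0:y1,x0:x1]=m[y0:y1,x0:x1];v,u=np.nonzero(q);return (u.mean(),v.mean()),q.sum()
org=lambda im:(im[...,2]-im[...,0]>60)&(im[...,2]-im[...,1]>30)
for nm,im,box in(('top',a,(240,135,252,152)),('scene',b,(222,208,238,224))):
    c,n=cen(im,org(im),box);print('mark seg',nm,c,n,onz(nm,c,168))
for nm,im,box in(('top',a,(150,220,170,240)),('scene',b,(330,262,348,278))):
    m=(im[...,2]>80)&(im[...,1]<60)&(im[...,0]<60);c,n=cen(im,m,box);print('red',nm,c,n,onz(nm,c,20))
for nm,im,box in(('top',a,(138,150,164,173)),('scene',b,(270,302,302,332))):
    m=(im.min(2)>120)&(im[...,2]-im[...,0]<25);c,n=cen(im,m,box);print('head',nm,c,n,onz(nm,c,15))
for n,p,z in(('FL162',(247,256),162),('FR162',(432,260),162),('RR184',(432,58),184),('RL184',(252,58),184)):print(n,onz('top',t(*p),z))
for n,p,z in(('FL162',(298,374),162),('FR162',(216,246),162),('RR184',(50,312),184),('RL184',(122,456),184),('RLbot',(134,502),0)):print('sc',n,onz('scene',s(*p),z))
print('lens',onz('top',(325.6,143.3),262.5),onz('scene',(200.4,145.6),262.5), tri(ray('top',(325.6,143.3)),ray('scene',(200.4,145.6))))
print('lens ',onz('top',t(566,202),262.5),onz('scene',s(123,123),262.5), 'base',onz('top',t(630,254),0),onz('scene',s(119,182),0))
print('grip',onz('top',(156.6,219.3),12),onz('scene',(330.5,279.6),12),'glass',onz('top',(150.5,161.4),15),onz('scene',(285.8,316.9),15))
print('cup',onz('top',t(71,502),50))
E
```

```text
mark [683.2  42.5 168. ] [682.7  39.8 168. ] (array([683. ,  42. , 171.3]), [np.float64(0.5779785588718366), np.float64(0.5779785588717958)])
mark seg top (np.float64(246.0625), np.float64(143.375)) 16 [684.6  42.2 168. ]
mark seg scene (np.float64(229.0), np.float64(213.66666666666666)) 15 [681.4  38.  168. ]
red top (np.float64(159.5), np.float64(231.0)) 10 [432.8 322.2  20. ]
red scene (np.float64(339.72727272727275), np.float64(270.09090909090907)) 11 [428.6 319.9  20. ]
head top (np.float64(149.55868544600938), np.float64(160.63849765258215)) 213 [658.8 362.4  15. ]
head scene (np.float64(286.66425992779784), np.float64(315.6425992779783)) 277 [655.1 360.9  15. ]
FL162 [618.4 195.8 162. ]
FR162 [614.2 -26.  162. ]
RR184 [854.2 -25.  184. ]
RL184 [854.3 190.4 184. ]
sc FL162 [612.  195.6 162. ]
sc FR162 [614.  -19.7 162. ]
sc RR184 [849.  -19.1 184. ]
sc RL184 [847.7 195.8 184. ]
sc RLbot [849.9 189.9   0. ]
lens [ 665.4 -172.8  262.5] [ 669.7 -175.9  262.5] (array([ 667.6, -174.3,  262.1]), [np.float64(2.54930895357061), np.float64(2.549308953570664)])
lens  [ 663.8 -172.7  262.5] [ 660.2 -192.4  262.5] base [ 646.7 -292.3    0. ] [ 650.5 -298.2    0. ]
grip [469.9 334.7  12. ] [470.6 330.3  12. ] glass [656.3 359.3  15. ] [659.4 362.8  15. ]
cup [317.4 433.5  50. ]
```

```bash
cat >> h.py <<'E'
np.set_printoptions(precision=3,suppress=True)
def Rm(x,z): # mirror/tool matrix from x approx, z exact
    z=np.array(z,float);z/=np.linalg.norm(z);y=np.cross(z,x);y/=np.linalg.norm(y);return np.stack([np.cross(y,z),y,z],1)
M2T=np.diag([-1,1,-1.]) # tool axes from mirror axes
def go(p,Rt):
    o=get_obs();R0=R.from_rotvec(o['tcp_rot']).as_matrix()
    print('t',round(o['time'],2),'shift cm',R0.T@(np.array(p)-o['eef_pos'])/10,'rot',R.from_matrix(R0.T@Rt).as_rotvec())
E
python3 - <<'E'
from h import *
go((470,329,230),Rm((.984,.1765,0),(0,0,1))@M2T)
E
```

```text
t 2.25 shift cm [-28.022  -4.938   7.387] rot [ 0.     0.    -0.627]
```

>>> servo_tool(rows=[[[1, -3, -0.5, 0.8, 0, 0, -0.07], [1, -7, -1.2, 1.8, 0, 0, -0.15], [1, -11, -2, 2.9, 0, 0, -0.25], [1, -15.5, -2.7, 4, 0, 0, -0.35], [1, -19.5, -3.4, 5.1, 0, 0, -0.44], [1, -23.5, -4.1, 6.2, 0, 0, -0.53], [1, -26.5, -4.7, 7, 0, 0, -0.6], [1, -28, -4.9, 7.4, 0, 0, -0.627], [1, -28, -4.9, 7.4, 0, 0, -0.627], [1, -28, -4.9, 7.4, 0, 0, -0.627]]])

```text
time: 3.25
eef_pos: [469.9, 329.4, 229.8]
tcp_rot: [0.276, -3.129, 0.0]
ft_force: [-0.3, 0.0, -0.3]
opening: 85.4
finger_force: 0.0
```

Run:
```python
from h import *
o=get_obs();im=snapshot('wrist');cv2.imwrite('pics/w1.png',im)
print(o['eef_pos'],o['qpos'])
for q,z in(('grip',12),('glass',15),('mirror',0)):
    for r in spot_point('wrist',q)[:1]:print(q,r,onz('wrist',r['centre'],z,o))
```

```text
[469.873 329.36  229.785] [ 0.465  0.329 -0.068  1.174  0.     0.289]
grip {'centre': [249.4, 181.5], 'conf': 0.98} [469.121 328.471  12.   ]
glass {'centre': [252.0, 338.0], 'conf': 0.91} [656.581 364.799  15.   ]
mirror {'centre': [249.4, 178.6], 'conf': 0.69} [468.831 328.424   0.   ]
```

View pics/w1.png

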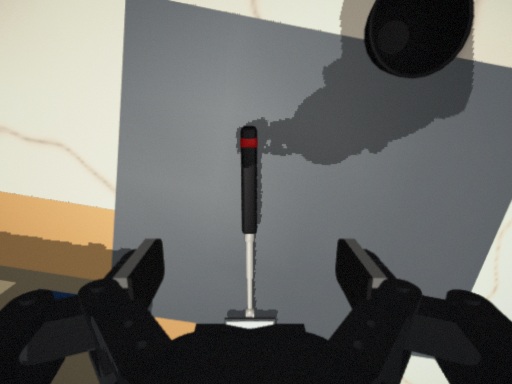

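>>> servo_tool(rows=[[[1, 0, 0, 2.5, 0, 0, 0], [1, 0.1, -0.1, 6, 0, 0, 0], [1, 0.1, -0.1, 9.5, 0, 0, 0], [1, 0.1, -0.1, 12.5, 0, 0, 0], [1, 0.1, -0.1, 14.5, 0, 0, 0], [1, 0.1, -0.1, 15.2, 0, 0, 0], [0.4, 0.1, -0.1, 15.2, 0, 0, 0], [0, 0.1, -0.1, 15.2, 0, 0, 0], [0, 0.1, -0.1, 15.2, 0, 0, 0], [0, 0.1, -0.1, 15.2, 0, 0, 0]]], grip_force=80)

```text
time: 4.45
eef_pos: [469.6, 328.5, 79.0]
tcp_rot: [-0.278, 3.128, 0.001]
ft_force: [-0.3, 0.3, 0.3]
opening: 28.0
finger_force: 0.0
```

>>> servo_tool(rows=[[[0, 0.1, 0, 0, 0, 0, 0], [0, 0, 0, 0, 0, 0, 0], [0, 0, 0, 0, 0, 0, 0], [0, 0, 0, -0.3, 0, 0, 0], [0, 0, 0, -1, 0, 0, 0], [0, 0, 0, -2.5, 0, 0, 0], [0, 0, 0, -4, 0, 0, 0], [0, 0, 0, -5, 0, 0, 0], [0, 0, 0, -5, 0, 0, 0], [0, 0, 0, -5, 0, 0, 0]]], grip_force=80)

```text
time: 5.45
eef_pos: [469.2, 328.2, 127.8]
tcp_rot: [-0.278, 3.129, 0.0]
ft_force: [-0.3, -0.3, -1.5]
opening: 14.2
finger_force: 78.6
```

Run:
```python
from h import *
o=get_obs();print(o['eef_pos'],o['tcp_rot'],o['opening'],o['finger_force'],o['qpos'],o['ft_force'])
im=snapshot('wrist');w=spot_point('wrist','glass')[:1];cv2.imwrite('pics/w2.png',im)
b=snapshot('scene');sg=spot_point('scene','glass')[:1]
a=snapshot('top');tg=spot_point('top','glass')[:1];print(w,sg,tg)
for nm,im,box in(('top',a,(130,140,170,180)),('scene',b,(260,270,310,335))):
    m=((im.min(2)>110)&(im.max(2).astype(int)-im.min(2)<25)).astype(np.uint8);x0,y0,x1,y1=box
    n,l,st,c=cv2.connectedComponentsWithStats(m[y0:y1,x0:x1]);i=1+st[1:,4].argmax();print(nm,c[i]+[x0,y0],st[i],onz(nm,c[i]+[x0,y0],o['eef_pos'][2]-62))
cv2.imwrite('pics/c2.png',np.hstack([cv2.resize(a[140:260,120:200],None,fx=4,fy=4),cv2.resize(b[250:370,260:360],None,fx=4,fy=4)]))
```

```text
[469.151 328.214 127.801] [-0.278  3.129  0.   ] 14.186468153795374 78.62015962600708 [ 0.464  0.402 -0.236  0.932  0.     0.287] [-0.308 -0.327 -1.514]
[{'centre': [247.8, 238.3], 'conf': 0.74}] [] [{'centre': [146.3, 159.2], 'conf': 0.78}]
top [145.272 158.062] [  6  10  19  17 243] [658.48  361.416  65.801]
scene [287.471 311.464] [ 16  30  24  24 293] [657.246 361.493  65.801]
```

View pics/c2.png

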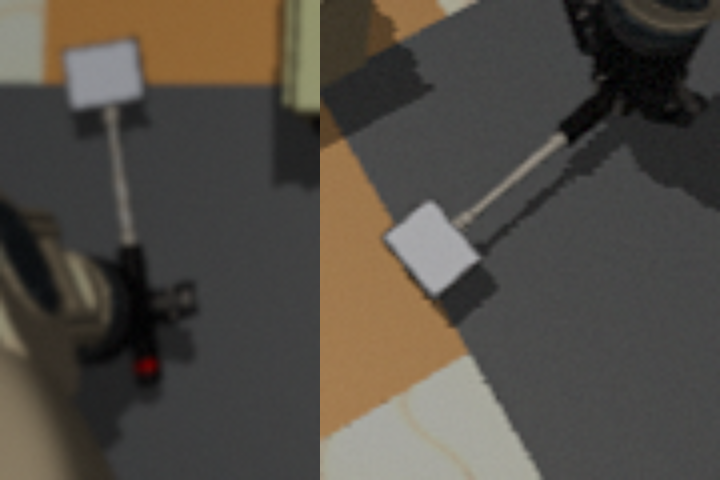

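```bash
cat >> h.py <<'E'
gt=np.array([-191.3,0,63.3]);mark=np.array([683,41,142.5]);lens=np.array([667,-174,262.5])
d=lens-mark;d[:2]*=220/np.linalg.norm(d[:2]);aim=mark+.184*d
G=mark-[0,0,65];RF=Rm((1,0,0),aim-G)@M2T;PF=G-RF@gt
E
python3 - <<'E'
from h import *
print(aim,G,PF,R.from_matrix(RF).as_rotvec())
go((375,300,140),Rm((1,0,0),(0,0,1))@M2T)
E
```

```text
[679.996   0.632 164.58 ] [683.   41.   77.5] [489.813  16.907 129.472] [0.01  3.038 0.67 ]
t 5.75 shift cm [ 9.751 -1.118 -1.254] rot [-0.    -0.001  0.177]
```

>>> servo_tool(rows=[[[0, 0.7, 0, -0.3, 0, 0, 0], [0, 2, 0, -0.8, 0, 0, 0], [0, 3.5, -0.2, -1.2, 0, 0, 0.03], [0, 5, -0.5, -1.2, 0, 0, 0.06], [0, 6.5, -0.7, -1.2, 0, 0, 0.1], [0, 8, -0.9, -1.2, 0, 0, 0.14], [0, 9.2, -1.1, -1.2, 0, 0, 0.17], [0, 9.7, -1.1, -1.2, 0, 0, 0.177], [0, 9.7, -1.1, -1.2, 0, 0, 0.177], [0, 9.7, -1.1, -1.2, 0, 0, 0.177]]], grip_force=80)

```text
time: 6.75
eef_pos: [375.8, 300.6, 140.2]
tcp_rot: [-0.002, 3.141, 0.001]
ft_force: [-0.3, 0.8, -0.5]
opening: 14.2
finger_force: 78.6
```

Run:
```python
from h import *
print(get_obs()['eef_pos'])
go(PF-[120,0,0],RF)
```

```text
[375.837 300.551 140.212]
t 6.75 shift cm [  0.633 -28.364   1.061] rot [-0.434 -0.03   0.008]
```

>>> servo_tool(rows=[[[0, 0.3, -1.5, 0, 0, 0, 0], [0, 0.6, -4.5, 0, -0.04, 0, 0], [0, 0.6, -8, 0.1, -0.1, -0.01, 0], [0, 0.6, -12, 0.3, -0.17, -0.01, 0], [0, 0.6, -16, 0.5, -0.24, -0.02, 0], [0, 0.6, -20, 0.7, -0.31, -0.02, 0.01], [0, 0.6, -24, 0.9, -0.37, -0.03, 0.01], [0, 0.6, -27, 1, -0.41, -0.03, 0.01], [0, 0.6, -28.4, 1.1, -0.434, -0.03, 0.008], [0, 0.6, -28.4, 1.1, -0.434, -0.03, 0.008]]], grip_force=80)

```text
time: 7.75
eef_pos: [370.0, 13.8, 128.5]
tcp_rot: [0.019, 3.038, 0.67]
ft_force: [0.1, -0.1, -1.3]
opening: 13.8
finger_force: 78.6
```

Run:
```python
from h import *
o=get_obs();print(o['eef_pos'],o['qpos'],o['finger_force'])
Rt=R.from_rotvec(o['tcp_rot']).as_matrix();g=o['eef_pos']+Rt@gt;print('glass exp',g)
b=snapshot('scene');a=snapshot('top');w=snapshot('wrist')
for c in('top','scene'):
    r=spot_point(c,'glass')[:1];print(c,r,[onz(c,q['centre'],g[2]) for q in r]);
    for q in('mark','lens'): print(q,spot_point(c,q)[:2])
for nm,im in(('top',a),('scene',b)):
    k=calibration(nm);K=np.array([[k['fx'],0,k['cx']],[0,k['fy'],k['cy']],[0,0,1]])
    pr=lambda p:tuple(map(float,cv2.projectPoints(np.array([p]),k['rvec'],k['tvec'],K,k['dist'])[0].ravel()))
    print(nm,'exp px',pr(g),pr(mark+[0,0,25.5]),pr(lens))
cv2.imwrite('pics/c3.png',np.hstack([cv2.resize(a[110:240,190:350],None,fx=2.4,fy=2.4),cv2.resize(b[170:300,160:320],None,fx=2.4,fy=2.4)]))
```

```text
[370.014  13.777 128.506] [-0.443  0.153 -0.68   0.903  0.405 -0.465] 78.61235618591309
glass exp [563.258  36.893  76.305]
top [{'centre': [249.7, 188.3], 'conf': 0.57}] [array([564.059,  35.021,  76.305])]
mark [{'centre': [246.2, 148.0], 'conf': 0.61}]
lens [{'centre': [325.3, 143.7], 'conf': 0.9}, {'centre': [351.1, 163.0], 'conf': 0.27}]
scene [{'centre': [261.9, 214.8], 'conf': 0.57}] [array([566.679,  46.332,  76.305])]
mark [{'centre': [227.2, 219.0], 'conf': 0.45}]
lens [{'centre': [198.4, 144.5], 'conf': 0.78}]
top exp px (249.08637102574895, 188.5582501039536) (246.47111691206916, 143.93502439998957) (326.0466904783335, 142.69413396065949)
scene exp px (261.4135747215393, 212.2370851171283) (228.96411532084818, 214.6218996605128) (201.41361272689855, 145.69583253737548)
```

View pics/c3.png

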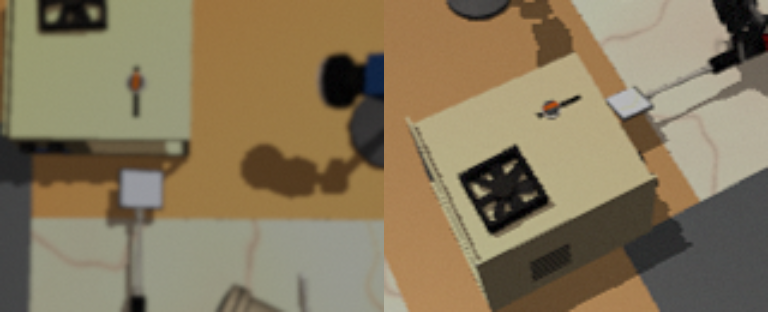

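Run:
```python
from h import *
print(tri(ray('top',(246.2,148)),ray('scene',(227.2,219))),tri(ray('top',(325.3,143.7)),ray('scene',(198.4,144.5))))
go(PF-[60,0,0],RF);go(PF,RF)
```

```text
(array([683.037,  39.799, 135.894]), [np.float64(6.646315135112058), np.float64(6.646315135111931)]) (array([ 669.247, -175.271,  266.101]), [np.float64(6.590357784488862), np.float64(6.590357784488974)])
t 8.2 shift cm [-6.021  0.008  0.136] rot [-0.    -0.001  0.   ]
t 8.2 shift cm [-12.019   0.006   0.318] rot [-0.    -0.001  0.   ]
```

>>> servo_tool(rows=[[[0, -0.5, 0, 0, 0, 0, 0], [0, -1.7, 0, 0, 0, 0, 0], [0, -3.2, 0, 0.1, 0, 0, 0], [0, -4.8, 0, 0.1, 0, 0, 0], [0, -6.4, 0, 0.2, 0, 0, 0], [0, -8, 0, 0.2, 0, 0, 0], [0, -9.6, 0, 0.3, 0, 0, 0], [0, -11, 0, 0.3, 0, 0, 0], [0, -11.8, 0, 0.3, 0, 0, 0], [0, -12, 0, 0.3, 0, 0, 0]]], grip_force=80)

```text
time: 9.2
eef_pos: [491.0, 16.0, 129.1]
tcp_rot: [0.011, 3.039, 0.67]
ft_force: [0.0, -0.7, -1.2]
opening: 14.4
finger_force: 78.6
```

>>> servo_tool(rows=[[[0, 0, 0, 0, 0, 0, 0], [0, 0, 0, 0, 0, 0, 0], [0, 0, 0, 0, 0, 0, 0], [0, 0, 0, 0, 0, 0, 0], [0, 0, 0, 0, 0, 0, 0], [0, 0, 0, 0, 0, 0, 0], [0, 0, 0, 0, 0, 0, 0], [0, 0, 0, 0, 0, 0, 0], [0, 0, 0, 0, 0, 0, 0], [0, 0, 0, 0, 0, 0, 0]]], grip_force=80)

```text
time: 10.2
eef_pos: [489.7, 15.9, 129.4]
tcp_rot: [0.012, 3.039, 0.67]
ft_force: [0.7, -0.0, -1.5]
opening: 14.1
finger_force: 78.6
```

Run:
```python
from h import *
o=get_obs();print(o['time'],o['eef_pos'],o['qvel'],o['finger_force'],o['ft_force'])
Rt=R.from_rotvec(o['tcp_rot']).as_matrix();g=o['eef_pos']+Rt@gt
print('glass-mark',g-mark,'aim in glass',(Rt@M2T).T@(aim-g),'grip',o['eef_pos']+Rt@[0,0,66])
b=snapshot('scene');a=snapshot('top');w=snapshot('wrist')
cv2.imwrite('pics/c4.png',np.hstack([cv2.resize(a[110:240,190:350],None,fx=2.3,fy=2.3),cv2.resize(b[170:300,160:320],None,fx=2.3,fy=2.3)]));cv2.imwrite('pics/w4.png',w)
```

```text
10.2 [489.71   15.922 129.412] [-0.003 -0.001  0.001 -0.001  0.001 -0.   ] 78.57871413230896 [ 0.743 -0.042 -1.462]
glass-mark [ -0.14   -1.145 -65.27 ] aim in glass [ 0.07   1.149 95.788] grip [491.732  43.664  69.56 ]
```

View pics/c4.png

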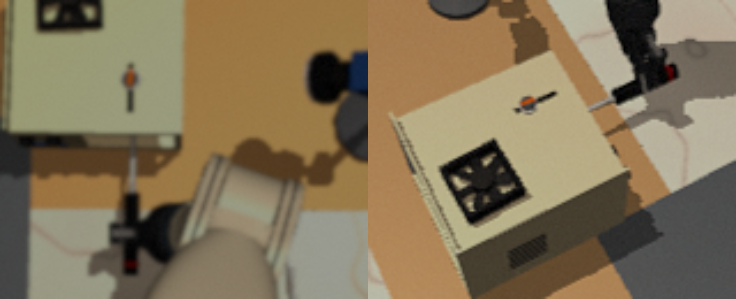

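View pics/w4.png

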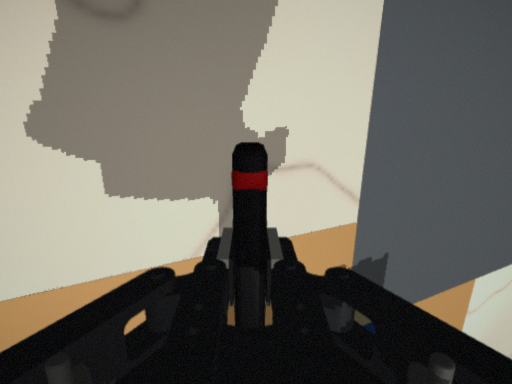

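The overview shows the rod going in through the window in line with the bolt (columns ~130), with the handle outside. The wrist view shows the handle square in the fingers (column 250). The arm is still and shows no contact force beyond the mirror's weight.

```bash
python3 -c "
from cell import *
print(close_job())"
```

```text
the job is handed in; nothing more can be done
None
```

The job is handed in: the mirror is held still by its handle in front of the window. By my calculation from the arm pose, its glass is about 65 mm below the clamp nut, 1 mm off sideways, and aimed within about 1 mm. I could not check the view through the bench camera, and no verdict came back.

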